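Tip the four-way tube rack over and push it home in its tray

TASK

The white four-way tube rack stands on its narrow side in the open front of the steel rack tray, still set for large tubes; it is needed for microtubes. With the fingertips, push it over away from the tray's open front, so that it lies flat in the tray on its broad side and the broad face that now looks out of the open front is on top, then push it along the tray until it sits squarely and fully home against the back rim. Only push the rack, never pick it up, and leave the stack of dishes beside the tray and the small bottle in front of the microscope where they stand.

Things in the scene. Friction and masses are not known exactly. Their poses are not given: they have to be found in the camera images.
- four_way_rack: White hollow plastic rack, loose, 0.2 kg, 52 mm (own x) by 176 (y) by 94 (z); origin at its centre. At the start z is up (four 30 mm holes on top) and x points to the tray's back rim within 4 degrees. Its broad -x face (32 holes of 11 mm) must end on top: x straight down, z to the back rim, 94 mm deep along the tray. Pushed near the top it pivots on its far lower edge; past 30 degrees it falls.
- rack_tray: Fixed steel tray, 218 mm deep (own x) by 200 wide (y), z up; origin on the bench top below its middle. Floor 2 mm thick, from x = -105 mm (open front, robot side, no rim) to the back rim's inner face at x = +110. Side rims' inner faces at y = -97 and +97; rims 14 mm high, 3 thick. The rack lying home has its centre at x = +63 mm, with 9 mm of play to either side.
- small_bottle: Bystander: loose screw-cap bottle, 56 mm across, 104 mm tall, to the left of the tray in front of the microscope. Origin at the centre of its underside.
- petri_stack: Bystander: loose stack of round dishes, 91 mm across, 79 mm tall, standing to the right of the tray. Origin at the centre of its underside, z up.

How it is judged:
By the outcome, as a careful person would: the job done as asked, in the order asked, and still so for the second after the job is handed in, with the robot touching nothing.
It also fails if it takes over 37 s, if anything falls off the work surface, if the arm or the gripper's body presses on something with over 40 N, if the wrist force passes 120 N, or if a joint passes its speed limit or range.

ROBOT

A 6-joint arm with a two-finger parallel gripper is mounted at the origin on a cart in front of the work surface, level with it; the furniture and walls round the work are solid. World frame = base frame: x ahead of the robot, y to its left, z up, the work surface at z = 0. Lengths are in m, angles in rad, forces in N, time in s.
With the tool pointing down it reaches from about 0.275 to 0.775 m from the base axis. Payload 14.6 kg.
Tool frame: the origin (TCP) lies at the very end of the fingers, on their centre line; the grasp point (between the pads) lies 19 mm behind it (grip_depth is the distance from the TCP to the grasp point, in m); z points along the fingers, y is the line along which they close (so a half turn about z gives the same grasp; the last joint's range is limited). The gripper opens to 85 mm and grips with 20 to 120 N. Pads are 22 mm wide; open, the fingers measure 114 mm over their backs; the gripper's body (76 mm by 85 mm) begins 54 mm behind the grasp point. The pads swing forward as they close: fully open they stand 13 mm farther back than shut.
Start: joints at [0.961, 0.263, -0.048, 1.259, 0, 1.415], TCP at [0.231, 0.472, 0.231] pointing down, gripper open.
Joint ranges: [-2.65, 2.65], [-0.89, 1.7], [-1.18, 1.37], [-2.13, 2.11], [-1.35, 1.29], [-3.14, 3.14]. Speed limits (rad/s): [1.89, 1.89, 2.57, 2.79, 3.14, 3.14].

INTERFACE

Orientations are given as a 3x3 rotation matrix whose columns are the frame's x, y, z axes.
In Python, from plant import get_state, read_camera, get_calibration, sign_off, grip_depth gives the robot as it stands. The module is installed in compiled form; this text tells all that it offers.
- The arm moves only by the tool step_arm, never from a script. Its argument "series" is a list of rows, each an object with "offset": the shift along the tool's x, y, z in units of 40 mm (1.0 is 40 mm), a list of three; "rotation": the turn, a rotation vector about the tool's x, y, z in units of 5 degrees (1.0 is 5 degrees), a list of three. In form: [{"offset": [tx, ty, tz], "rotation": [ax, ay, az]}, ...]. A call has exactly 8 rows; each row is the pose to reach, as a shift and turn from the pose commanded when the call began, along the tool's axes at that moment; what a row does not reach only later rows make up. A row lasts 1/12 s, in which the tool goes at most 41.7 mm and 7.16 degrees, less where a joint would pass 70% of its speed; a pose out of reach is approached as far as the arm can. A call with a gripper value outside its range is refused whole. "claw" is the opening, from 0 (shut) to 1 (fully open), set as the call begins (left out, the last holds). The fingers move at their own pace and stop on an object; "grip_force" is the grip in N (left out, the last holds). Time passes only in rows, so rows that repeat a pose let the fingers close, or fill a call up. It gives the time, the measured TCP pose, the force, the opening and the grip force at its end, in the units of the state.
- get_state(): the state, without advancing time (a new reading comes with each control period).
- read_camera(name): name is "side" or "top" or "wrist"; returns the picture (400x640x3 uint8, red, green, blue); there is no depth.
- get_calibration(name): a dict with "K" (3x3 intrinsics, pixels), "world_from_camera" (4x4, takes a point from camera to world coordinates). Camera axes: x right, y down, z forward; pixel columns grow to the right and rows downward; lengths in m; the calibration is good to about 2 mm. A picture is of the moment at which its call begins: read the wrist's pose just before it. get_calibration takes no time and is no camera call; for the wrist camera it gives the pose at the moment of the call.
- sign_off(): hands the job in; it is judged then, once.
The state is a dict: "time": time; "joint_pos": joint angles; "joint_velocities": joint speeds; "joint_torque": joint torques, N m; "ee_pos": TCP position; "tcp_rot": TCP orientation; "force": force on the tool from outside, world axes, zero at the start; "wrist_torque": the same for the moment, N m; "opening": opening from 0.0 (shut) to 1.0 (fully open); "gripper_force": force on a finger pad.
Only numpy, scipy, OpenCV 4.12 (cv2) and the standard library are available. Lean on these libraries where they do the work, as an engineer would, in place of code of your own. Each camera call takes 0.05 s, during which the arm holds its last target. There are 200 camera calls.

## Working session

There is one attempt and no reset: what is moved stays moved. The work goes in short steps, Python scripts to look and compute and a tool call to move; the robot and the scene stay as the last step left them, time stands still between calls to the robot, and variables do not carry over. Pictures are saved under pics/ and viewed, at most 10 in all, crops included, and the job is handed in when it is done.

Besides the shell and the picture viewer there is one more tool, called after ">>>" by a JSON object that holds its "op" and its "data", one argument or row to a line. step_arm: Moves the arm, as the interface text tells. Its arguments: {"type":"object","properties":{"series":{"type":"array","items":{"type":"object","properties":{"offset":{"type":"array","items":{"type":"number"}},"rotation":{"type":"array","items":{"type":"number"}}}}},"claw":{"type":"number"},"grip_force":{"type":"number"}},"required":["series"]}

```bash
mkdir -p pics
python3 - <<'E'
from plant import *
import cv2,numpy as np
s=get_state();print(s['time'],s['ee_pos'],np.round(s['tcp_rot'],3).tolist(),s['opening'],grip_depth)
for n in['top','side']:
    cv2.imwrite(f'pics/{n}0.png',read_camera(n)[:,:,::-1]);c=get_calibration(n);print(n,np.round(c['K'],1).tolist(),np.round(c['world_from_camera'],3).tolist())
E
```

```text
0.0 [0.23049063 0.4714062  0.23082039] [[-0.898, 0.439, -0.001], [0.439, 0.898, -0.001], [0.0, -0.001, -1.0]] 1.0008056935918912 0.0187
top [[471.9, 0.0, 321.4], [0.0, 471.9, 205.7], [0.0, 0.0, 1.0]] [[0.025, -0.996, 0.086, 0.394], [-1.0, -0.025, -0.007, -0.332], [0.009, -0.086, -0.996, 1.2], [0.0, 0.0, 0.0, 1.0]]
side [[396.6, 0.0, 318.4], [0.0, 396.6, 195.7], [0.0, 0.0, 1.0]] [[-0.875, -0.308, 0.372, 0.146], [-0.483, 0.587, -0.649, 0.273], [-0.018, -0.748, -0.663, 0.659], [0.0, 0.0, 0.0, 1.0]]
```

View pics/top0.png

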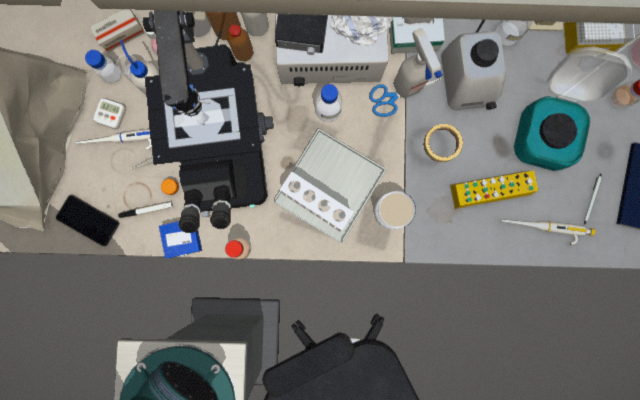

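View pics/side0.png

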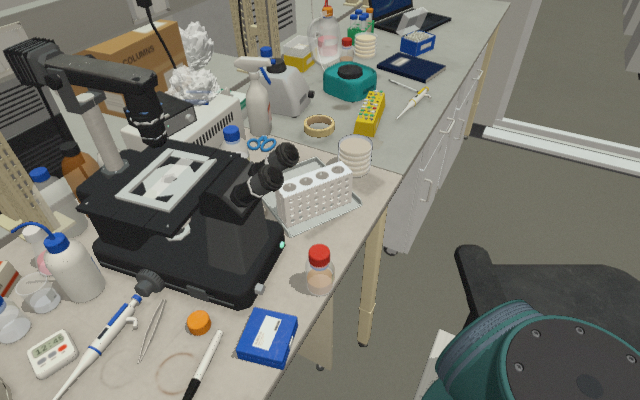

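The top view shows the tray around (330,185), rack top from (287,180) to (345,220), dish stack at (395,210), bottle at (235,248) and microscope eyepieces at (190-220,215). I'll zoom in on the tray for its corners.

Run:
```python
import cv2
i=cv2.imread('pics/top0.png')[115:265,220:420]
cv2.imwrite('pics/crop0.png',cv2.resize(i,None,fx=4,fy=4,interpolation=cv2.INTER_CUBIC))
```

```text
(no output)
```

View pics/crop0.png

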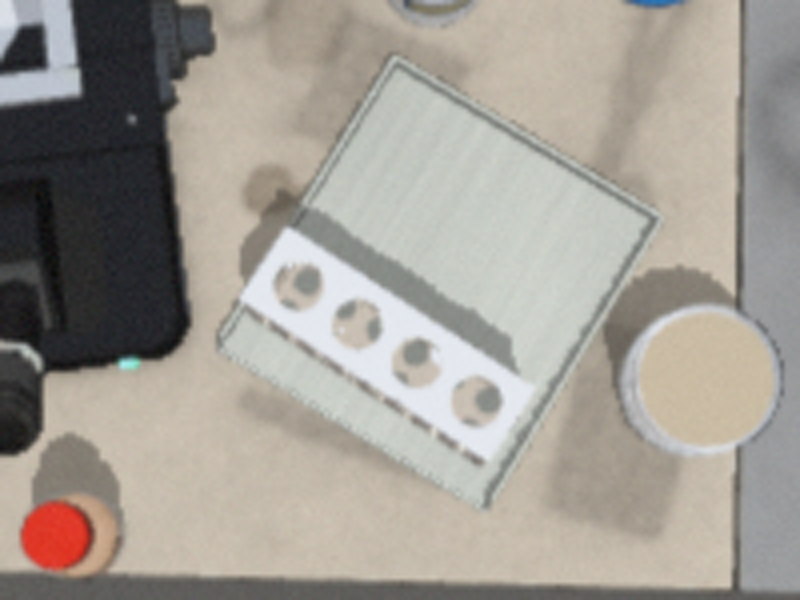

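```bash
cat > h.py <<'E'
import numpy as np,cv2
from plant import get_calibration
def ray(n,px,z):
    c=get_calibration(n);T=np.array(c['world_from_camera']);px=np.atleast_2d(px).astype(float)
    d=np.c_[px,np.ones(len(px))]@np.linalg.inv(c['K']).T@T[:3,:3].T
    o=T[:3,3];return o+d*((z-o[2])/d[:,2])[:,None]
def proj(n,P):
    c=get_calibration(n);T=np.linalg.inv(c['world_from_camera']);q=(np.atleast_2d(P)@T[:3,:3].T+T[:3,3])@np.array(c['K']).T
    return q[:,:2]/q[:,2:]
E
python3 - <<'E'
from h import *
f=lambda a:(np.array(a)+0.5)/4-0.5+np.array([220,115])
np.set_printoptions(precision=4,suppress=True)
t=ray('top',f([(393,55),(660,217),(488,508),(218,345)]),0.014)[:,:2]
print('tray BL BR FR FL',t,np.linalg.norm(np.roll(t,-1,0)-t,axis=1))
c=t.mean(0);ex=(t[0]+t[1]-t[2]-t[3]);ex/=np.linalg.norm(ex);print('c',c,'ex',ex,np.degrees(np.arctan2(ex[1],ex[0])))
r=ray('top',f([(288,228),(535,385),(488,463),(243,303)]),0.096)[:,:2]
print('rack',r,np.linalg.norm(np.roll(r,-1,0)-r,axis=1))
R=np.c_[ex,[-ex[1],ex[0]]];print('rack in tray',(r-c)@R,(r.mean(0)-c)@R)
a=r[0]+r[1]-r[2]-r[3];print('rack yaw',np.degrees(np.arctan2(a[1],a[0])),r.mean(0))
print('stack',ray('top',f([(708,380)]),.079),'bottle',ray('top',f([(57,536)]),.104))
E
```

```text
tray BL BR FR FL [[ 0.6947 -0.3263]
 [ 0.5944 -0.4987]
 [ 0.4072 -0.3932]
 [ 0.5055 -0.2207]] [0.1994 0.2149 0.1985 0.2167]
c [ 0.5505 -0.3597] ex [ 0.8721 -0.4893] -29.29162830019787
rack [[ 0.5683 -0.2674]
 [ 0.479  -0.4151]
 [ 0.4326 -0.3884]
 [ 0.523  -0.2423]] [0.1726 0.0535 0.1719 0.0517]
rack in tray [[-0.0297  0.0892]
 [-0.0353 -0.0832]
 [-0.0888 -0.0827]
 [-0.0814  0.089 ]] [-0.0588  0.0031]
rack yaw -29.440951767276268 [ 0.5007 -0.3283]
stack [[ 0.4859 -0.5195  0.079 ]] bottle [[ 0.3839 -0.14    0.104 ]]
```

Run:
```python
from h import *
for a,b in [((190,225),(264,182)),((221,220),(290,153))]:
    P=[]
    for n in('top','side'):
        c=get_calibration(n);T=np.linalg.inv(c['world_from_camera']);P.append(np.array(c['K'])@T[:3])
    X=cv2.triangulatePoints(P[0],P[1],np.float64(a),np.float64(b)).ravel();X=X[:3]/X[3];print(X,proj('top',X),proj('side',X))
R=np.array([[-.898,.439,0],[.439,.898,0],[0,0,-1]]);p0=np.array([.2305,.4714,.2308])
for p in [(.16,.30,.30),(.30,.09,.30),(.29,-.10,.30),(.27,-.2,.30),(.36,-.26,.24)]:print(p,np.round((np.array(p)-p0)@R/.04,2))
```

```text
[ 0.43341258 -0.08301501  0.28775008] [[188.64911699 222.64397269]] [[268.97840396 182.40119502]]
[ 0.43851361 -0.14785041  0.29824494] [[221.28488626 220.55591157]] [[288.92731191 152.89886429]]
(0.16, 0.3, 0.3) [-0.3  -4.62 -1.73]
(0.3, 0.09, 0.3) [-5.75 -7.8  -1.73]
(0.29, -0.1, 0.3) [ -7.61 -12.17  -1.73]
(0.27, -0.2, 0.3) [ -8.26 -14.64  -1.73]
(0.36, -0.26, 0.24) [-10.93 -15.    -0.23]
```

>>> {"op": "step_arm", "data": {
  "series": [
    {"offset": [-0.1,-0.9,-0.35],"rotation": [0,0,0]},
    {"offset": [-0.12,-1.8,-0.7],"rotation": [0,0,0]},
    {"offset": [-0.2,-2.7,-1.05],"rotation": [0,0,0]},
    {"offset": [-0.3,-3.6,-1.4],"rotation": [0,0,0]},
    {"offset": [-0.3,-4.5,-1.73],"rotation": [0,0,0]},
    {"offset": [-0.9,-5.0,-1.73],"rotation": [0,0,0]},
    {"offset": [-1.6,-5.4,-1.73],"rotation": [0,0,0]},
    {"offset": [-2.3,-5.8,-1.73],"rotation": [0,0,0]}
  ]
}}

```text
time: 0.77
ee_pos: [0.211, 0.2216, 0.3008]
tcp_rot: [[-0.899, 0.438, 0.001], [0.438, 0.899, 0.001], [-0.001, 0.001, -1.0]]
force: [1.3, 0.9, -0.6]
opening: 0.995
gripper_force: 0.0
```

>>> {"op": "step_arm", "data": {
  "series": [
    {"offset": [-0.7,-0.4,0],"rotation": [0,0,0]},
    {"offset": [-1.4,-0.8,0],"rotation": [0,0,0]},
    {"offset": [-2.1,-1.2,0],"rotation": [0,0,0]},
    {"offset": [-2.8,-1.6,0],"rotation": [0,0,0]},
    {"offset": [-3.4,-2.0,0],"rotation": [0,0,0]},
    {"offset": [-3.7,-2.7,0],"rotation": [0,0,0]},
    {"offset": [-4.0,-3.4,0],"rotation": [0,0,0]},
    {"offset": [-4.3,-4.1,0],"rotation": [0,0,0]}
  ]
}}

```text
time: 1.43
ee_pos: [0.2934, -0.0014, 0.3003]
tcp_rot: [[-0.898, 0.439, -0.0], [0.439, 0.898, 0.0], [0.0, -0.0, -1.0]]
force: [0.9, -0.2, -0.5]
opening: 0.997
gripper_force: 0.0
```

>>> {"op": "step_arm", "data": {
  "series": [
    {"offset": [-0.35,-0.75,0],"rotation": [0,0,0]},
    {"offset": [-0.7,-1.5,0],"rotation": [0,0,0]},
    {"offset": [-1.0,-2.3,0],"rotation": [0,0,0]},
    {"offset": [-1.2,-3.1,0],"rotation": [0,0,0]},
    {"offset": [-1.4,-3.9,0],"rotation": [0,0,0]},
    {"offset": [-1.6,-4.6,0],"rotation": [0,0,0]},
    {"offset": [-1.7,-4.75,0],"rotation": [0,0,0.3]},
    {"offset": [-1.7,-4.75,0],"rotation": [0,0,0.7]}
  ]
}}

```text
time: 2.1
ee_pos: [0.2712, -0.2024, 0.3001]
tcp_rot: [[-0.868, 0.497, -0.001], [0.497, 0.868, 0.001], [0.001, 0.0, -1.0]]
force: [0.3, 0.7, -0.3]
opening: 1.001
gripper_force: 0.0
```

>>> {"op": "step_arm", "data": {
  "series": [
    {"offset": [-0.8,0,0.4],"rotation": [0,0,0]},
    {"offset": [-1.6,0,0.8],"rotation": [0,0,0]},
    {"offset": [-2.4,0,1.2],"rotation": [0,0,0]},
    {"offset": [-3.2,0.1,1.7],"rotation": [0,0,-0.1]},
    {"offset": [-4.0,0.1,2.2],"rotation": [0,0,-0.1]},
    {"offset": [-4.6,0.1,2.7],"rotation": [0,0,-0.1]},
    {"offset": [-4.7,0.1,3.3],"rotation": [0,0,-0.1]},
    {"offset": [-4.7,0.1,3.3],"rotation": [0,0,-0.1]}
  ]
}}

```text
time: 2.77
ee_pos: [0.4367, -0.2887, 0.1642]
tcp_rot: [[-0.874, 0.485, -0.005], [0.485, 0.874, 0.004], [0.006, 0.002, -1.0]]
force: [-1.2, 0.4, -0.7]
opening: 0.999
gripper_force: 0.0
```

Run:
```python
from h import *
from plant import *
print(get_state()['ee_pos'])
cv2.imwrite('pics/w1.png',read_camera('wrist')[:,:,::-1])
```

```text
[ 0.43671862 -0.28866045  0.16416707]
```

View pics/w1.png

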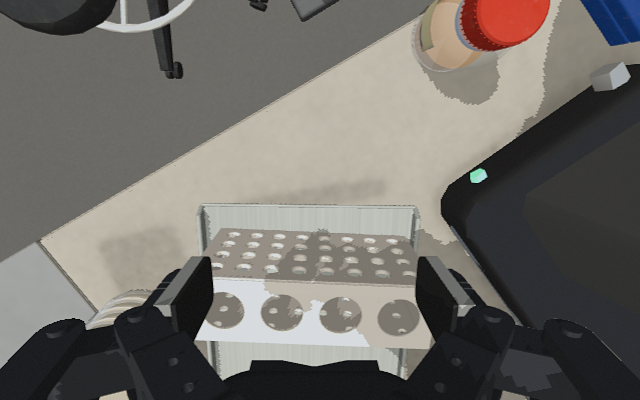

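The wrist view shows the rack's holed face at (210-425, 230-280), squarely between the open fingers, and the TCP in front of it. Next I lower the tool and push near the top.

>>> {"op": "step_arm", "data": {
  "series": [
    {"offset": [0,-0.1,0.6],"rotation": [0,0,0]},
    {"offset": [0,-0.1,1.2],"rotation": [0,0,0]},
    {"offset": [0,-0.1,1.8],"rotation": [0,0,0]},
    {"offset": [0,-0.1,2.2],"rotation": [0,0,0]},
    {"offset": [0,-0.1,2.4],"rotation": [0,0,0]},
    {"offset": [-0.2,-0.1,2.4],"rotation": [0,0,0]},
    {"offset": [-0.4,-0.1,2.4],"rotation": [0,0,0]},
    {"offset": [-0.6,-0.1,2.4],"rotation": [0,0,0]}
  ]
}}

```text
time: 3.48
ee_pos: [0.4575, -0.3061, 0.0743]
tcp_rot: [[-0.874, 0.486, 0.002], [0.486, 0.874, -0.002], [-0.003, -0.001, -1.0]]
force: [0.4, -0.5, 1.0]
opening: 0.997
gripper_force: 0.0
```

>>> {"op": "step_arm", "data": {
  "series": [
    {"offset": [-0.12,0,0],"rotation": [0,0,0]},
    {"offset": [-0.24,0,0],"rotation": [0,0,0]},
    {"offset": [-0.36,0,0],"rotation": [0,0,0]},
    {"offset": [-0.48,0,0],"rotation": [0,0,0]},
    {"offset": [-0.6,0,0],"rotation": [0,0,0]},
    {"offset": [-0.72,0,0],"rotation": [0,0,0]},
    {"offset": [-0.84,0,0],"rotation": [0,0,0]},
    {"offset": [-0.84,0,0],"rotation": [0,0,0]}
  ]
}}

```text
time: 4.15
ee_pos: [0.4862, -0.3219, 0.0724]
tcp_rot: [[-0.874, 0.486, 0.0], [0.486, 0.874, -0.0], [-0.001, -0.0, -1.0]]
force: [0.1, -0.3, 0.1]
opening: 1.001
gripper_force: 0.1
```

Run:
```python
from h import *
from plant import *
print(get_state()['ee_pos'])
cv2.imwrite('pics/s2.png',np.vstack([cv2.resize(read_camera('side')[100:260,200:440,::-1],None,fx=2,fy=2),cv2.resize(read_camera('wrist')[:,:,::-1],(480,280))]))
```

```text
[ 0.48618323 -0.32188438  0.07242758]
```

View pics/s2.png

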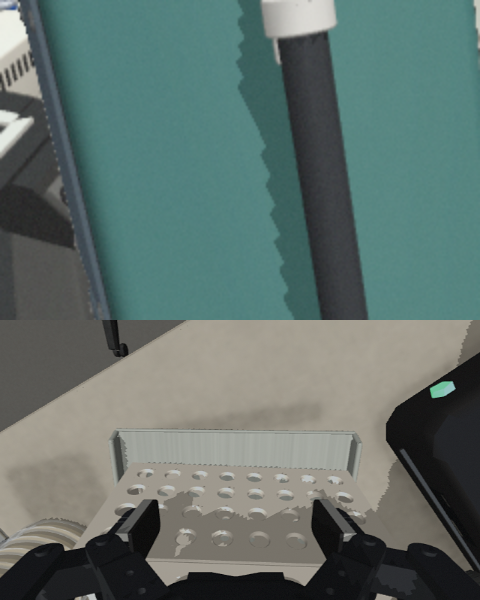

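Run:
```python
from h import *
c=np.array([.5505,-.3597]);ex=np.array([.8721,-.4893]);ey=np.array([.4893,.8721])
def W(x,y,z):return np.r_[c+x*ex+y*ey,z]
def pr(p):q=proj('wrist',p)[0];return np.round((q[0]*.75,320+q[1]*.7),0)
print('traycorners',pr(W(-.105,.1,.014)),pr(W(-.105,-.1,.014)))
for piv in(-.033,-.023,-.012):
  for th in(0,10,15,20,25):
    t=np.radians(th);b=(-.052*np.cos(t),.052*np.sin(t));T=(b[0]+.094*np.sin(t),b[1]+.094*np.cos(t))
    tip=.085-.002;xf=b[0]+(tip-b[1])*np.tan(t)
    print(piv,th,'facex@tip',round(piv+xf,4),*[pr(W(piv+q[0],y+.003,.002+q[1])) for q in(b,T) for y in(.088,-.088)])
```

```text
traycorners [359. 441.] [106. 440.]
-0.033 0 facex@tip -0.085 [339. 459.] [133. 459.] [411. 509.] [ 63. 508.]
-0.033 10 facex@tip -0.0712 [343. 463.] [129. 462.] [414. 544.] [ 59. 543.]
-0.033 15 facex@tip -0.0646 [345. 466.] [127. 465.] [414. 562.] [ 59. 561.]
-0.033 20 facex@tip -0.0581 [347. 469.] [125. 468.] [413. 579.] [ 60. 578.]
-0.033 25 facex@tip -0.0517 [349. 472.] [123. 472.] [410. 594.] [ 62. 594.]
-0.023 0 facex@tip -0.075 [338. 470.] [134. 469.] [407. 525.] [ 66. 524.]
-0.023 10 facex@tip -0.0612 [342. 474.] [130. 473.] [410. 560.] [ 63. 559.]
-0.023 15 facex@tip -0.0546 [344. 477.] [129. 476.] [410. 577.] [ 63. 577.]
-0.023 20 facex@tip -0.0481 [346. 480.] [127. 479.] [409. 594.] [ 64. 593.]
-0.023 25 facex@tip -0.0417 [348. 484.] [125. 483.] [407. 609.] [ 66. 608.]
-0.012 0 facex@tip -0.064 [336. 481.] [136. 480.] [403. 542.] [ 70. 541.]
-0.012 10 facex@tip -0.0502 [340. 485.] [132. 485.] [406. 577.] [ 67. 576.]
-0.012 15 facex@tip -0.0436 [342. 488.] [130. 488.] [406. 594.] [ 67. 593.]
-0.012 20 facex@tip -0.0371 [344. 492.] [128. 491.] [405. 609.] [ 68. 609.]
-0.012 25 facex@tip -0.0307 [346. 495.] [126. 495.] [403. 624.] [ 70. 623.]
```

The lower edge (~468) and upper edge (~565) fit a pivoting tilt of about 15° without sliding, so I keep pushing.

>>> {"op": "step_arm", "data": {
  "series": [
    {"offset": [-0.12,0,0],"rotation": [0,0,0]},
    {"offset": [-0.24,0,0],"rotation": [0,0,0]},
    {"offset": [-0.36,0,0],"rotation": [0,0,0]},
    {"offset": [-0.48,0,0],"rotation": [0,0,0]},
    {"offset": [-0.6,0,0],"rotation": [0,0,0]},
    {"offset": [-0.72,0,0],"rotation": [0,0,0]},
    {"offset": [-0.84,0,0],"rotation": [0,0,0]},
    {"offset": [-0.9,0,0],"rotation": [0,0,0]}
  ]
}}

```text
time: 4.92
ee_pos: [0.5175, -0.3392, 0.0724]
tcp_rot: [[-0.874, 0.486, 0.0], [0.486, 0.874, -0.0], [-0.0, -0.0, -1.0]]
force: [0.3, -0.1, -0.0]
opening: 1.002
gripper_force: 0.0
```

>>> {"op": "step_arm", "data": {
  "series": [
    {"offset": [0,0,-0.2],"rotation": [0,0,0]},
    {"offset": [0.4,0,-0.4],"rotation": [0,0,0]},
    {"offset": [0.9,0,-0.4],"rotation": [0,0,0]},
    {"offset": [1.4,0,-0.4],"rotation": [0,0,0]},
    {"offset": [1.8,0,-0.4],"rotation": [0,0,0]},
    {"offset": [2.0,0,-0.4],"rotation": [0,0,0]},
    {"offset": [2.0,0,-0.4],"rotation": [0,0,0]},
    {"offset": [2.0,0,-0.4],"rotation": [0,0,0]}
  ]
}}

```text
time: 5.58
ee_pos: [0.4474, -0.3004, 0.089]
tcp_rot: [[-0.874, 0.486, 0.001], [0.486, 0.874, -0.001], [-0.001, -0.0, -1.0]]
force: [0.5, -0.7, 0.1]
opening: 0.997
gripper_force: 0.0
```

Run:
```python
from h import *
from plant import *
print(get_state()['ee_pos'])
cv2.imwrite('pics/w3.png',read_camera('wrist')[:,:,::-1])
c=np.array([.5505,-.3597]);ex=np.array([.8721,-.4893]);ey=np.array([.4893,.8721])
for x in(-.033,-.023):
  for y in(.091,-.085):print(x,y,proj('wrist',np.r_[c+x*ex+y*ey,.054])[0].round())
```

```text
[ 0.44738765 -0.3004328   0.08903451]
-0.033 0.091 [457. 362.]
-0.033 -0.085 [173. 361.]
-0.023 0.091 [455. 375.]
-0.023 -0.085 [175. 374.]
```

View pics/w3.png

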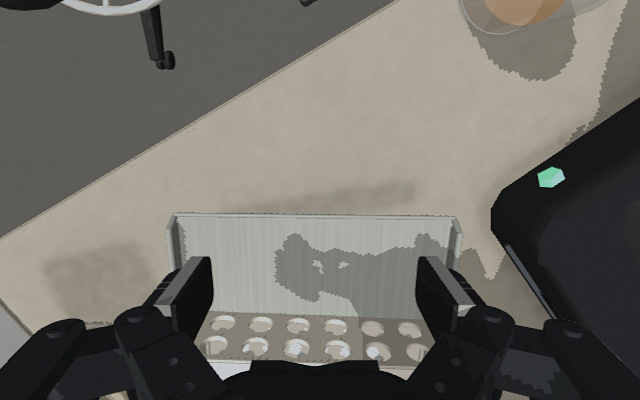

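The rack lies flat: near face rows at y≈312–362, matching the predicted edge at x=-33 mm. Now down and push home.

>>> {"op": "step_arm", "data": {
  "series": [
    {"offset": [0,0,0.5],"rotation": [0,0,0]},
    {"offset": [0,0,1.0],"rotation": [0,0,0]},
    {"offset": [0,0,1.4],"rotation": [0,0,0]},
    {"offset": [0,0,1.7],"rotation": [0,0,0]},
    {"offset": [0,0,1.85],"rotation": [0,0,0]},
    {"offset": [-0.4,0,1.85],"rotation": [0,0,0]},
    {"offset": [-0.9,0,1.85],"rotation": [0,0,0]},
    {"offset": [-1.3,0,1.85],"rotation": [0,0,0]}
  ]
}}

```text
time: 6.3
ee_pos: [0.494, -0.3263, 0.0147]
tcp_rot: [[-0.874, 0.486, 0.001], [0.486, 0.874, -0.001], [-0.001, -0.0, -1.0]]
force: [-0.2, -0.7, -0.1]
opening: 1.001
gripper_force: 0.0
```

>>> {"op": "step_arm", "data": {
  "series": [
    {"offset": [-0.3,0,0],"rotation": [0,0,0]},
    {"offset": [-0.5,0,0],"rotation": [0,0,0]},
    {"offset": [-0.7,0,0],"rotation": [0,0,0]},
    {"offset": [-0.9,0,0],"rotation": [0,0,0]},
    {"offset": [-1.05,0,0],"rotation": [0,0,0]},
    {"offset": [-1.2,0,0],"rotation": [0,0,0]},
    {"offset": [-1.35,0,0],"rotation": [0,0,0]},
    {"offset": [-1.45,0,0],"rotation": [0,0,0]}
  ]
}}

```text
time: 6.97
ee_pos: [0.5436, -0.3537, 0.0145]
tcp_rot: [[-0.874, 0.486, 0.0], [0.486, 0.874, -0.0], [-0.0, -0.0, -1.0]]
force: [-1.2, 0.8, 1.4]
opening: 1.001
gripper_force: 0.7
```

>>> {"op": "step_arm", "data": {
  "series": [
    {"offset": [-0.05,0,0],"rotation": [0,0,0]},
    {"offset": [-0.1,0,0],"rotation": [0,0,0]},
    {"offset": [-0.15,0,0],"rotation": [0,0,0]},
    {"offset": [-0.2,0,0],"rotation": [0,0,0]},
    {"offset": [-0.25,0,0],"rotation": [0,0,0]},
    {"offset": [-0.3,0,0],"rotation": [0,0,0]},
    {"offset": [-0.3,0,0],"rotation": [0,0,0]},
    {"offset": [-0.3,0,0],"rotation": [0,0,0]}
  ]
}}

```text
time: 7.63
ee_pos: [0.551, -0.3572, 0.0142]
tcp_rot: [[-0.874, 0.486, -0.005], [0.486, 0.874, 0.003], [0.006, 0.001, -1.0]]
force: [-15.0, 12.9, 12.2]
opening: 1.002
gripper_force: 9.8
```

>>> {"op": "step_arm", "data": {
  "series": [
    {"offset": [-0.03,0,0],"rotation": [0,0,0]},
    {"offset": [-0.06,0,0],"rotation": [0,0,0]},
    {"offset": [-0.06,0,0],"rotation": [0,0,0]},
    {"offset": [-0.06,0,0],"rotation": [0,0,0]},
    {"offset": [-0.06,0,0],"rotation": [0,0,0]},
    {"offset": [-0.06,0,0],"rotation": [0,0,0]},
    {"offset": [-0.06,0,0],"rotation": [0,0,0]},
    {"offset": [-0.06,0,0],"rotation": [0,0,0]}
  ]
}}

```text
time: 8.3
ee_pos: [0.5512, -0.3571, 0.0139]
tcp_rot: [[-0.873, 0.487, -0.008], [0.487, 0.873, 0.005], [0.01, 0.001, -1.0]]
force: [-25.5, 19.7, 18.3]
opening: 0.999
gripper_force: 16.0
```

Contact force has built up at the back. I'll back off, retreat upward and look.

>>> {"op": "step_arm", "data": {
  "series": [
    {"offset": [0.2,0,0],"rotation": [0,0,0]},
    {"offset": [0.6,0,0],"rotation": [0,0,0]},
    {"offset": [1.2,0,0],"rotation": [0,0,0]},
    {"offset": [1.8,0,-0.5],"rotation": [0,0,0]},
    {"offset": [2.5,0,-1.3],"rotation": [0,0,0]},
    {"offset": [3.2,0,-2.2],"rotation": [0,0,0]},
    {"offset": [3.9,0,-3.1],"rotation": [0,0,0]},
    {"offset": [4.6,0,-4.0],"rotation": [0,0,0]}
  ]
}}

```text
time: 8.97
ee_pos: [0.4005, -0.2741, 0.166]
tcp_rot: [[-0.874, 0.486, 0.0], [0.486, 0.874, -0.0], [-0.0, -0.0, -1.0]]
force: [1.1, -0.7, 1.5]
opening: 0.998
gripper_force: 0.0
```

>>> {"op": "step_arm", "data": {
  "series": [
    {"offset": [0.7,0,-0.8],"rotation": [0,0,0]},
    {"offset": [1.4,0,-1.6],"rotation": [0,0,0]},
    {"offset": [2.1,0,-2.2],"rotation": [0,0,0]},
    {"offset": [2.4,0,-2.6],"rotation": [0,0,0]},
    {"offset": [2.4,0,-2.6],"rotation": [0,0,0]},
    {"offset": [2.4,0,-2.6],"rotation": [0,0,0]},
    {"offset": [2.4,0,-2.6],"rotation": [0,0,0]},
    {"offset": [2.4,0,-2.6],"rotation": [0,0,0]}
  ]
}}

```text
time: 9.63
ee_pos: [0.318, -0.2284, 0.2674]
tcp_rot: [[-0.874, 0.486, -0.001], [0.486, 0.874, 0.001], [0.002, 0.001, -1.0]]
force: [-0.3, 0.9, 0.2]
opening: 1.0
gripper_force: 0.0
```

Run:
```python
from h import *
from plant import *
print(get_state()['ee_pos'])
i=read_camera('top')[:,:,::-1]
cv2.imwrite('pics/top4.png',i);cv2.imwrite('pics/crop4.png',cv2.resize(i[115:265,220:420],None,fx=4,fy=4,interpolation=cv2.INTER_CUBIC))
```

```text
[ 0.31802389 -0.22835942  0.26737462]
```

View pics/crop4.png

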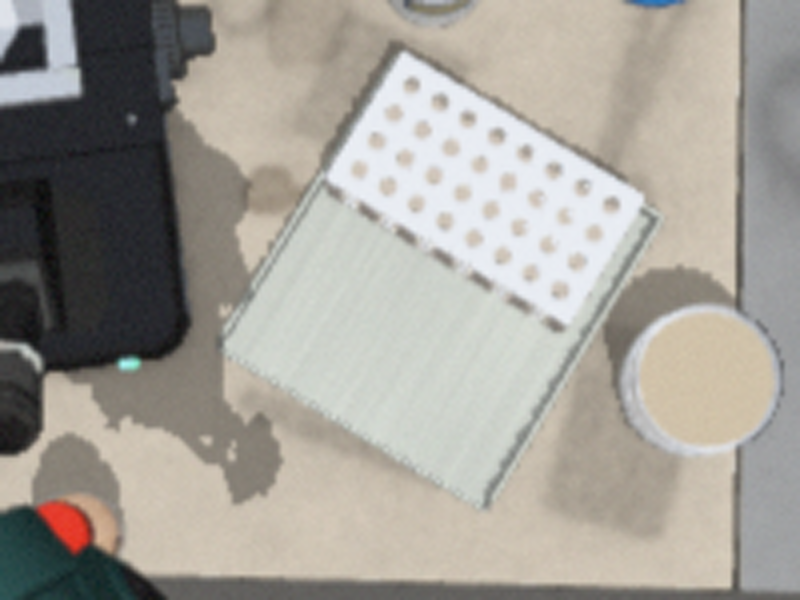

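The rack lies in the tray with its 32 holes up. Its top corners in the crop are about (403,50), (645,192), (567,330), (327,180), apparently at the back rim. I'll compute its pose, using a white mask to be sharper.

Run:
```python
from h import *
i=cv2.imread('pics/top4.png');m=((i.min(2)>208)*255).astype('uint8');m[:115]=0;m[265:]=0;m[:,:290]=0;m[:,386:]=0
m=cv2.morphologyEx(m,cv2.MORPH_CLOSE,np.ones((5,5)))
k=max(cv2.findContours(m,0,1)[0],key=cv2.contourArea)
c=np.array([.5505,-.3597]);ex=np.array([.8721,-.4893]);R=np.c_[ex,[-ex[1],ex[0]]]
w=ray('top',k[:,0],.054)[:,:2];q=(w-c)@R*1000
print(cv2.minAreaRect(q.astype('float32')))
f=lambda a:(np.array(a)+0.5)/4-0.5+np.array([220,115])
r=(ray('top',f([(403,48),(645,191),(567,330),(325,181)]),.054)[:,:2]-c)@R*1000;print(r.round(1),r.mean(0))
# back rim estimate check: rim line pixels and side-rim in tray coords
t=(ray('top',f([(660,217),(488,508),(223,347)]),.014)[:,:2]-c)@R*1000;print(t.round(1))
```

```text
((22.131561279296875, 1.7284469604492188), (178.69680786132812, 165.68887329101562), 89.4549789428711)
[[107.6  91.5]
 [106.9 -82.1]
 [  8.2 -84.2]
 [ 11.5  90.1]] [58.56587378  3.82014696]
[[ 106.3  -99.7]
 [-108.5  -99.3]
 [-106.7   95.9]]
```

```bash
python3 -c "
from plant import *
print(sign_off())"
```

```text
the job is handed in; nothing more can be done
None
```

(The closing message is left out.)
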